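# Open the sloping lug case and park its lid

### The arm

A 6-joint arm with a two-finger parallel gripper is mounted at the origin on the work surface. World frame = base frame: x ahead of the robot, y to its left, z up, the work surface at z = 0. Lengths are in mm, angles in rad, forces in N, time in s.
With the tool pointing down it reaches from about 375 to 750 mm from the base axis. Payload 9 kg.
Tool frame: the origin (TCP) lies at the very end of the fingers, on their centre line; the grasp point (between the pads) lies 19 mm behind it; y points along the fingers, x is the direction in which the jaws open and shut, and the axes are right-handed (so a half turn about y gives the same grasp; the last joint's range is limited). The gripper opens to 85 mm and grips with 20 to 120 N. Pads are 22 mm wide; open, the fingers measure 114 mm over their backs; the gripper's body (76 mm by 85 mm) begins 54 mm behind the grasp point. The pads swing forward as they close: fully open they stand 13 mm farther back than shut.
Start: joints at [-1.409, 0.104, 0.097, 1.564, 0, 1.353], TCP at [222.453, -557.271, 231.331] pointing down, gripper open.
Joint ranges: [-2.99, 2.99], [-0.84, 1.86], [-1.1, 1.16], [-1.84, 2.11], [-1.51, 1.56], [-3.14, 3.14]. Speed limits (rad/s): [2.22, 2.22, 2.57, 3.14, 3.14, 3.14].

### API

Orientations are given as a rotation vector (axis times angle).
In Python, from rig import robot gives the robot as it stands.
- The arm moves only by the tool jog_arm, never from a script. Its argument "moves" is a list of rows, each a list of 7 numbers: the shift along the tool's x, y, z in units of 25 mm (1.0 is 25 mm), then the turn, a rotation vector about the tool's x, y, z in degrees, then the closure, from 0 (fully open) to 1 (shut). A call has 1 to 20 rows; each row shifts and turns the commanded pose from where the row before left it, along the tool's axes as they then stand; what a row does not reach is not made up. A row lasts 1/8 s, in which the tool goes at most 62.5 mm and 10.7 degrees, less where a joint would pass 70% of its speed; a pose out of reach is approached as far as the arm can. A call is refused whole if a number of a shift passes 1 or a number of a turn 10.7, either way. A call with a gripper value outside its range is refused whole. The fingers move at their own pace and stop on an object; "grip_force" is the grip in N (left out, the last holds). Time passes only in rows, so rows that do not move let the fingers close. It gives the time, the measured TCP pose, the force and the opening at its end, in the units of the state.
- robot.get_state(): the state, without advancing time (a new reading comes with each control period).
- robot.snapshot(name): name is "scene" or "top"; returns a dict with "image" (384x512x3 uint8, blue, green, red), "vertical_fov" (degrees; the focal length in pixels is half the picture's height over the tangent of half this angle, whatever the lens; pixels are square), "cx", "cy" (the principal point, pixels), "world_from_camera" (4x4, takes a point from camera to world coordinates). Camera axes: x right, y down, z forward; pixel columns grow to the right and rows downward; lengths in mm; the calibration is good to about 2 mm. A picture is of the moment at which its call begins. There is no depth.
- robot.finish_job(): hands the job in, once; it reports no verdict.
Trained networks look in a picture, given as the dict that the camera call returned (one of the last four; its "shot" number tells which), for a name from the list of things; names that differ only in an ending like _2 or _b are one class to them, and where a whole thing is asked for, a point or a joint stands for the part that bears it (a point fixed in the world has none). Each returns a list of dicts, best first, with "score" (0 to 1); they miss things now and then, are a little off and sometimes report something else, mostly with a low value. They report only what shows in the picture. A call takes as long as a camera call. They do not tell look-alikes from the thing itself.
- robot.recognise(picture, name): "position" ([x, y, z] in mm, in world coordinates, good to about 4 mm: the middle of the surface that is visible of it).
- robot.cut_out(picture, name): "mask" (384x512 bool, what is visible of it).
- robot.mark_of(picture, name): "position" ([x, y, z] in mm, in world coordinates, good to about 4 mm: a listed point, or the origin of a listed thing).
The state is a dict: "t": time; "joint_pos": joint angles; "qd": joint speeds; "joint_torque": joint torques, N m; "tcp_pos": TCP position; "tcp_rot": TCP orientation; "ft_force": force on the tool from outside, world axes, zero at the start; "torque": the same for the moment, N m; "width": finger opening in mm.
Only numpy, scipy, OpenCV 4.12 (cv2) and the standard library are available. Lean on these libraries where they do the work, as an engineer would, in place of code of your own. Each camera call takes 0.05 s, during which the arm holds its last target.

### The job

Open the sloping parts case on the bench: take its wooden lid by the grip, raise the lid's lower end over the stop lip and slide it down the slope until it is clear of the grooves. Then lay the lid on the sloping two-runner rest, grip side up, centred and square on the runners with its lower edge down against the ledge, set down rather than dropped, and let go. Leave the wrench, jar, tube and screwdriver where they are.

Things in the scene. Friction and masses are not known exactly. Their poses are not given: they have to be found in the camera images.
- case: Open-topped wooden case, fixed, tilted 30 deg, low front end roughly to the robot. x up the slope (away from the robot), y across, z square to the lid plane, up. Origin: centre of the lid's seat plane, 115 above the bench. Outside x -90..90, y -60..60, z -50..18. Walls 8; the 100 wide lid lies at z = 0 on side ledges between walls 104 apart. Back wall's face at x = 82.
- case_lip (a point): Stop lip: the case's front (low) wall, 8 thick, 104 wide. This point is the middle of its top, at x = -86, y = 0, z = 10 of the case, so 4 higher than the top of the closed lid. Its inner face is at x = -82. Axes as the case.
- case_groove (a point): Groove mouth: point on the seat plane midway between the grooves' open lower ends, x = 28, y = 0, z = 0 of the case; axes as the case. Aluminium rails over the lid's side edges, x = 28..90, |y| = 42..60, z = 14..18, make grooves 14 high for the 6 thick lid. So the closed lid's front can rise at most about 8 deg about its rear edge; 3.6 deg brings it level with the lip.
- lid: Loose plywood lid 160 (x) x 100 (y) x 6, about 0.16 kg. Origin: centre of the plate's underside; x to its rear (upper) end, z square to the plate, to the grip side. Upright dark wooden grip block: 14 thick (x), 90 wide (y), z = 6 to 42, centred at x = -25, y = 0. At the start it lies closed on the ledges, axes along the case's, front edge within 2 mm of the lip.
- lid_front (a point): Middle of the lid's lower front edge: on the underside at x = -80, y = 0 of the lid. Axes as the lid.
- rest: Fixed steel lid rest, tilted 24 deg, low end roughly to the robot. x up the slope, y across, z square to it, up. Origin: midway between the runners, level with their tops, 85 above the bench. Two runners 12 wide at y = -30, 30, tops z = 0, x = -82..83. Ledge across the low end: 90 wide, x = -89..-81, up to z = 12. A lid home against it has its origin within 1 mm of the rest's.
- wrench: Bystander: steel wrench, about 160 long, lying on the bench; origin under its middle.
- jar: Bystander: glass jar, 52 diameter, 70 tall, standing; origin at the centre of its underside.
- tube: Bystander: standing piece of steel tube, 38 diameter, 90 tall; origin at the centre of its underside.
- driver: Bystander: screwdriver, about 190 long, lying on the bench; origin under its middle.
- case_bar (a point): Middle of the underside of a slim fixed bench light, a bar 16 x 120 (along the case's y) x 14 lying level above the case, 246 to 260 above the bench; at x = 62, z = 116 of the case. A 12 thick arm at y = 0 joins it to a post behind the case's upper end. A hand coming straight down on the lid's grip strikes it; one square to the lid clears it.
There are look-alikes about, which are no part of the job. What is meant by the lid is not turquoise, and is the smaller of those in its own colour.

How it is judged:
By the outcome, as a careful person would: the job done as asked, in the order asked, and still so for the second after the job is handed in, with the robot touching nothing.
It also fails if it takes over 48 s, if anything falls off the work surface, if the arm or the gripper's body presses on something with over 40 N, if the wrist force passes 120 N, or if a joint passes its speed limit or range.

## Working session

There is one attempt and no reset: what is moved stays moved. The work goes in short steps, Python scripts to look and compute and a tool call to move; the robot and the scene stay as the last step left them, time stands still between calls to the robot, and variables do not carry over. Pictures are saved under pics/ and viewed, and the job is handed in when it is done.

Besides the shell and the picture viewer there is one more tool, called after "Call:" as a command line: name --pt "numbers of a row" for each row, then --argument value for the rest. jog_arm: Moves the arm, as the interface text tells. Its arguments: {"type":"object","properties":{"moves":{"type":"array"},"grip_force":{"type":"number"}},"required":["moves"]}

```bash
ls; mkdir -p pics; python3 - <<'E'
from rig import robot
import cv2,numpy as np
s=robot.get_state();print(s)
for n in ("scene","top"):
    p=robot.snapshot(n);cv2.imwrite(f"pics/{n}0.png",p["image"])
    np.savez(f"{n}0.npz",**{k:v for k,v in p.items()})
    print(n,p["vertical_fov"],p["cx"],p["cy"],np.round(p["world_from_camera"],3).tolist())
    for k in ("case","case_lip","case_groove","lid","lid_front","rest","case_bar","wrench","jar","tube","driver"):
        r=robot.mark_of(p,k);print(k,[(round(d["score"],2),np.round(d["position"]).tolist()) for d in r])
E
```

```text
pics
{'t': 0.0, 'joint_pos': array([-1.40871332e+00,  1.04728228e-01,  9.64561873e-02,  1.56392931e+00,
       -3.37230751e-05,  1.35309520e+00]), 'qd': array([ 1.39839058e-03,  1.03370442e-05,  1.39204529e-03,  1.96070796e-04,
       -3.95195819e-04, -6.97004166e-04]), 'joint_torque': array([ 3.96157076e-03, -5.56931806e+01,  5.03647900e+01,  1.69507071e-02,
       -2.44027351e-04, -1.55795973e-06]), 'tcp_pos': array([ 222.37190329, -556.88910384,  230.49820913]), 'tcp_rot': array([-1.36424774,  0.92573279, -0.92410038]), 'ft_force': array([-0.02478349, -0.58442311,  0.24009574]), 'torque': array([-0.05946633, -0.01624332,  0.03261636]), 'width': 85.23839653515712}
scene 42.12703606999814 258.3516059720484 187.86140136366 [[0.719, 0.565, -0.404, 1157.285], [0.694, -0.572, 0.437, -570.082], [0.016, -0.595, -0.804, 1328.303], [0.0, 0.0, 0.0, 1.0]]
case [(0.71, [653.0, 167.0, 116.0])]
case_lip [(0.65, [574.0, 180.0, 86.0])]
case_groove [(0.71, [675.0, 156.0, 130.0])]
lid [(0.85, [329.0, 248.0, -2.0]), (0.77, [650.0, 160.0, 116.0]), (0.71, [462.0, 551.0, 0.0])]
lid_front [(0.82, [501.0,
[... 472 characters left out ...]
0.024, 64.943], [0.023, -0.042, -0.999, 1239.563], [0.0, 0.0, 0.0, 1.0]]
case [(0.32, [776.0, 31.0, -1.0])]
case_lip [(0.83, [575.0, 176.0, 81.0])]
case_groove [(0.63, [677.0, 159.0, 130.0]), (0.21, [776.0, 24.0, -3.0])]
lid [(0.96, [328.0, 247.0, -4.0]), (0.87, [647.0, 161.0, 114.0]), (0.85, [465.0, 551.0, -1.0])]
lid_front [(0.98, [217.0, 263.0, 2.0]), (0.95, [581.0, 174.0, 75.0]), (0.57, [495.0, 617.0, -2.0])]
rest [(0.64, [628.0, -152.0, 88.0])]
case_bar [(0.55, [646.0, 167.0, 247.0])]
wrench [(0.51, [390.0, 8.0, -0.0]), (0.23, [630.0, -155.0, 85.0])]
jar [(0.76, [774.0, 26.0, -2.0])]
tube [(0.45, [592.0, 403.0, -4.0]), (0.41, [645.0, 166.0, 244.0])]
driver [(0.63, [582.0, -414.0, 1.0])]
```

View pics/scene0.png

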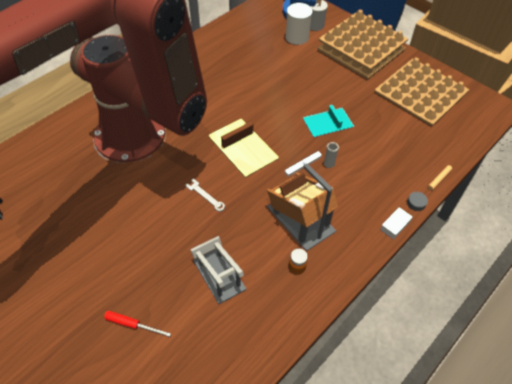

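View pics/top0.png

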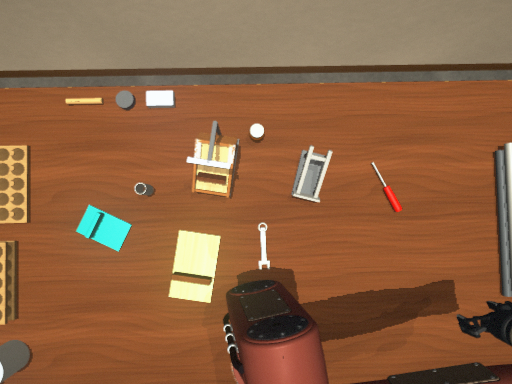

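The scene view shows the case at about (305,205) px under the lamp bar and the rest at (218,268). The top view shows them at (214,170) and (312,175). The pale yellow plate at (195,265) in the top view is larger than the one in the case and lies loose. The plate at (103,228) is turquoise. So the wanted lid is the one in the case. Next I refine the poses.

```bash
cat > h.py <<'E'
import numpy as np,cv2
from scipy.spatial.transform import Rotation as R
def load(n): return dict(np.load(n+".npz",allow_pickle=True))
def proj(p,P):
    f=192/np.tan(np.radians(float(p["vertical_fov"]))/2)
    T=np.linalg.inv(p["world_from_camera"]);c=np.atleast_2d(P)@T[:3,:3].T+T[:3,3]
    return np.c_[f*c[:,0]/c[:,2]+float(p["cx"]),f*c[:,1]/c[:,2]+float(p["cy"])]
def frame(x,y,z,yaw,tilt):
    # x up slope at yaw
    return R.from_euler('ZY',[yaw,-tilt],degrees=True).as_matrix(),np.array([x,y,z])
def box(a,b,c,d,e,f):
    v=np.array([[i,j,k] for i in(a,b) for j in(c,d) for k in(e,f)],float)
    return [(v[i],v[j]) for i in range(8) for j in range(i+1,8) if (v[i]!=v[j]).sum()==1]
CASE=box(-90,90,-60,60,-50,18)[:0]
def case_lines():
    L=[]
    for a in [(-90,-60,-50),]:pass
    L+=box(-90,-82,-52,52,-50,10)+box(28,90,42,60,14,18)+box(28,90,-60,-42,14,18)
    L+=[(np.array([-90,s*60,18.]),np.array([90,s*60,18.])) for s in(-1,1)]
    return L
def rest_lines():
    return box(-82,83,24,36,0,0.01)+box(-82,83,-36,-24,0,.01)+box(-89,-81,-45,45,0,12)
LID=box(-80,80,-50,50,0,6)+box(-32,-18,-45,45,6,42)
def crop(p,c,w,s,sets,fn):
    x0,y0=int(c[0]-w[0]/2),int(c[1]-w[1]/2)
    im=cv2.resize(p["image"][y0:y0+w[1],x0:x0+w[0]],None,fx=s,fy=s,interpolation=cv2.INTER_CUBIC)
    for (Rm,t),L,col in sets:
        for a,b in L:
            q=proj(p,np.array([a,b])@Rm.T+t);q=(q+.5-[x0,y0])*s
            cv2.line(im,tuple(int(v) for v in q[0]),tuple(int(v) for v in q[1]),col,1,cv2.LINE_AA)
    cv2.imwrite(fn,im)
E
cat > ov.py <<'E'
from h import *
C=frame(653,163,115,-10.7,30);Q=frame(627.5,-153,85,-10,24)
ims=[]
for n in("scene0","top0"):
    p=load(n)
    for nm,F,L in(("case",C,case_lines()),("rest",Q,rest_lines())):
        c=proj(p,F[1])[0]
        crop(p,c,(90,90),6,[],"a.png");crop(p,c,(90,90),6,[(F,L,(0,0,255))],"b.png")
        ims.append(cv2.resize(np.hstack([cv2.imread("a.png"),cv2.imread("b.png")]),(800,400)))
cv2.imwrite("pics/ov_case.png",np.vstack([ims[0],ims[2]])[:, :][:800]);cv2.imwrite("pics/ov_s.png",np.vstack([cv2.resize(i,(600,300)) for i in(ims[0],ims[2])]))
cv2.imwrite("pics/ov_r.png",np.vstack([cv2.resize(i,(600,300)) for i in(ims[1],ims[3])]))
E
python3 ov.py; rm pics/ov_case.png
```

```text
(no output)
```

View pics/ov_s.png

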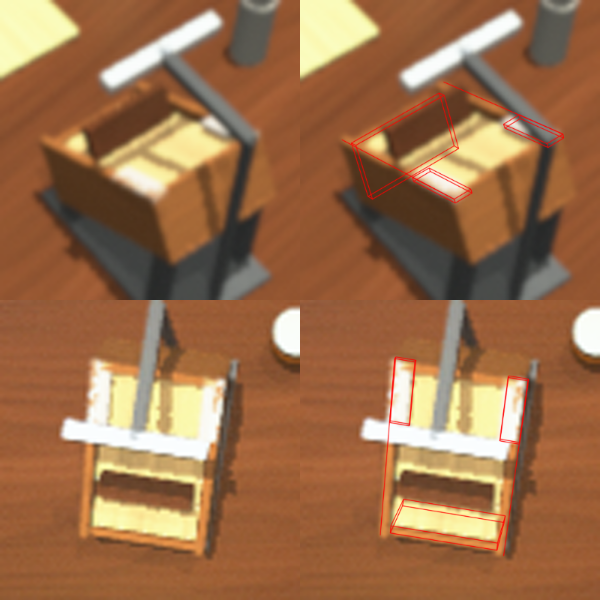

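View pics/ov_r.png

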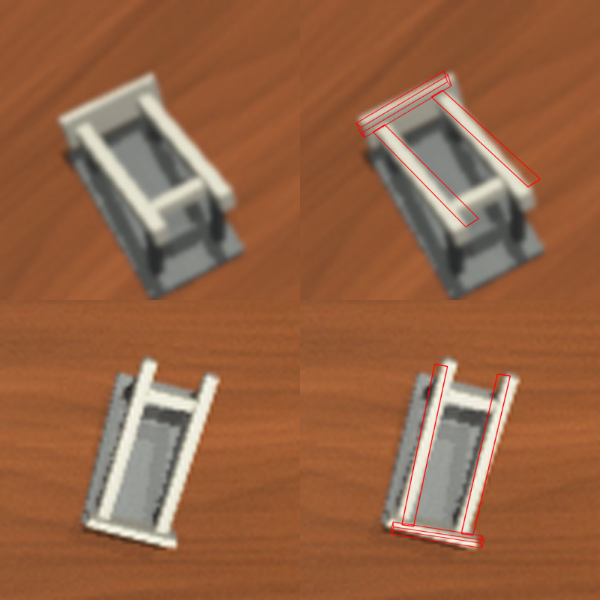

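```bash
cat > ov2.py <<'E'
from h import *
C=frame(651,163,115,-10.7,30);Q=frame(627.5,-153,85,-12,24)
for nm,F in(("case",C),("rest",Q)):
    o=[]
    for n in("scene0","top0"):
        p=load(n);c=proj(p,F[1])[0]
        x0,y0=int(c[0]-33),int(c[1]-37);print(nm,n,x0,y0)
        im=cv2.resize(p["image"][y0:y0+74,x0:x0+66],(396,444),interpolation=cv2.INTER_CUBIC)
        for k in range(0,74,10):
            cv2.putText(im,str(y0+k),(0,k*6+5),0,.3,(255,255,255));cv2.line(im,(0,k*6+3),(396,k*6+3),(200,200,0),1) if 0 else None
        for k in range(0,66,10): cv2.putText(im,str(x0+k),(k*6,440),0,.3,(255,255,255))
        o.append(im)
    cv2.imwrite(f"pics/z_{nm}.png",np.hstack(o))
E
python3 ov2.py
```

```text
case scene0 266 156
case top0 180 130
rest scene0 185 222
rest top0 279 136
```

View pics/z_rest.png

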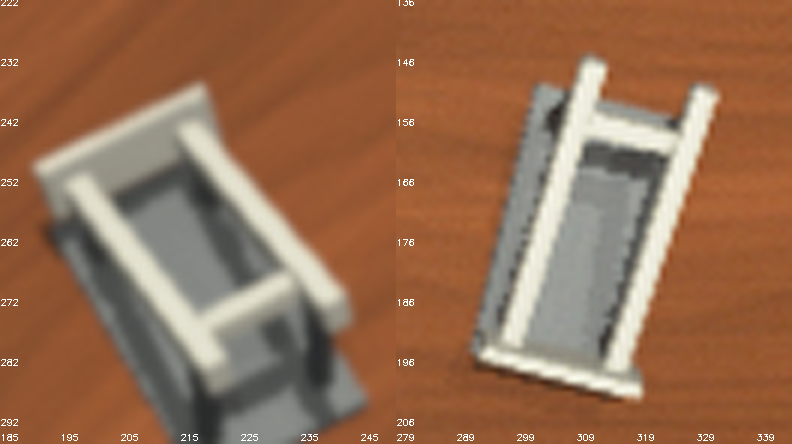

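View pics/z_case.png

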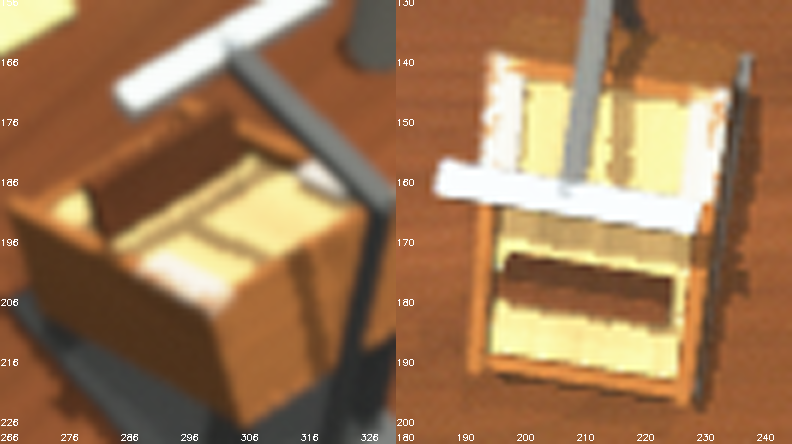

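```bash
cat > fit.py <<'E'
from h import *
from scipy.optimize import least_squares
ps=load("scene0");pt=load("top0")
def px(o,u,v): return [o[0]+(u+.5)/6-.5,o[1]+(v+.5)/6-.5]
rest=[]
def A(lst,p,o,uv,P): lst.append((p,px(o,*uv),P))
o=(185,222)
for uv,P in [((196,367),(83,-36,0)),((229,350),(83,-24,0)),((322,306),(83,24,0)),((349,289),(83,36,0)),((34,168),(-89,-45,12)),((203,84),(-89,45,12))]: A(rest,ps,o,uv,P)
o=(279,136)
for uv,P in [((188,57),(83,36,0)),((211,65),(83,24,0)),((299,86),(83,-24,0)),((323,94),(83,-36,0)),((80,358),(-89,45,12)),((244,397),(-89,-45,12))]: A(rest,pt,o,uv,P)
case=[]
o=(180,130)
for uv,P in [((74,372),(-90,60,18)),((294,405),(-90,-60,18)),((92,53),(90,60,18)),((334,90),(90,-60,18)),((109,251),(-19,45,42)),((280,277),(-19,-45,42))]: A(case,pt,o,uv,P)
o=(266,156)
for uv,P in [((8,205),(-90,-60,18)),((213,315),(90,-60,18)),((200,100),(-90,60,18))]: A(case,ps,o,uv,P)
for nm,L,x0,tl in(("rest",rest,(627,-153,85,-12),24),("case",case,(651,163,115,-10),30)):
  for free in(0,1):
    def res(x):
        F=frame(x[0],x[1],x[2] if free else x0[2],x[3],tl)
        return np.array([proj(p,F[0]@np.array(P,float)+F[1])[0]-q for p,q,P in L])
    s=least_squares(lambda x:res(x).ravel(),x0,loss='soft_l1')
    print(nm,np.round(s.x,2),"rms",np.sqrt((s.fun**2).mean()))
    print(np.round(res(s.x),1).tolist())
E
python3 fit.py
```

```text
rest [ 628.92 -155.55   87.29  -15.38] rms 0.5475786897684044
[[1.7, 0.1], [0.2, 0.9], [0.5, -0.1], [-0.1, 0.7], [0.6, -0.7], [-0.0, -0.1], [0.3, 0.7], [0.1, 0.3], [0.2, 0.5], [-0.1, 0.1], [0.8, 0.3], [-0.0, 0.4]]
rest [ 629.1  -155.63   86.26  -15.38] rms 0.5375379945213326
[[1.7, -0.0], [0.2, 0.7], [0.5, -0.2], [-0.1, 0.6], [0.6, -0.8], [-0.0, -0.2], [0.4, 0.6], [0.2, 0.2], [0.3, 0.4], [0.0, -0.0], [0.9, 0.2], [0.1, 0.4]]
case [654.52 162.97 116.34 -10.19] rms 1.3038746524318434
[[-0.1, -0.8], [0.3, -0.5], [0.8, -0.7], [0.4, -0.6], [-1.2, 3.4], [-0.5, 3.6], [0.4, 0.2], [0.3, -0.5], [-1.2, 0.2]]
case [654.44 163.13 114.31 -10.2 ] rms 1.3124898244245378
[[-0.1, -0.7], [0.3, -0.4], [0.8, -0.7], [0.4, -0.5], [-1.2, 3.4], [-0.6, 3.6], [0.4, 0.3], [0.3, -0.4], [-1.2, 0.2]]
```

```bash
sed -i 's/(-19,45,42)/(-19,45,6)/;s/(-19,-45,42)/(-19,-45,6)/' fit.py; python3 fit.py | sed -n 5,9p
cat > ov3.py <<'E'
from h import *
import sys
def ov(tag,C,Q,lidF=None,out="ov"):
  lidF=lidF or (C[0],C[1]+C[0]@[-1,0,0])
  for nm,F,L in(("case",C,case_lines()),("rest",Q,rest_lines())):
    o=[]
    for n in("scene","top"):
        p=load(n+tag);c=proj(p,F[1])[0]
        crop(p,c,(66,74),6,[(F,L,(0,0,255))]+([(lidF,LID,(255,0,0))] if nm=="case" else []),"a.png");o.append(cv2.imread("a.png"))
    cv2.imwrite(f"pics/{out}_{nm}.png",np.hstack(o))
if __name__=="__main__": ov("0",frame(653.5,163,115,-10.2,30),frame(629,-155.5,85,-15.4,24))
E
python3 ov3.py
```

```text
case [652.62 164.44 115.   -10.07] rms 0.5766147296099529
[[-0.5, -0.1], [-0.1, 0.1], [0.3, -0.0], [-0.1, 0.0], [0.6, -0.8], [0.5, -0.7], [0.3, -0.4], [0.2, -1.2], [-1.5, -0.4]]
case [652.52 165.26 110.86 -10.21] rms 0.48317536760174773
[[-0.6, -0.1], [-0.3, 0.2], [0.3, 0.2], [-0.3, 0.4], [0.5, -0.6], [0.3, -0.5], [0.4, 0.2], [0.1, -0.5], [-1.3, 0.2]]
```

View pics/ov_case.png

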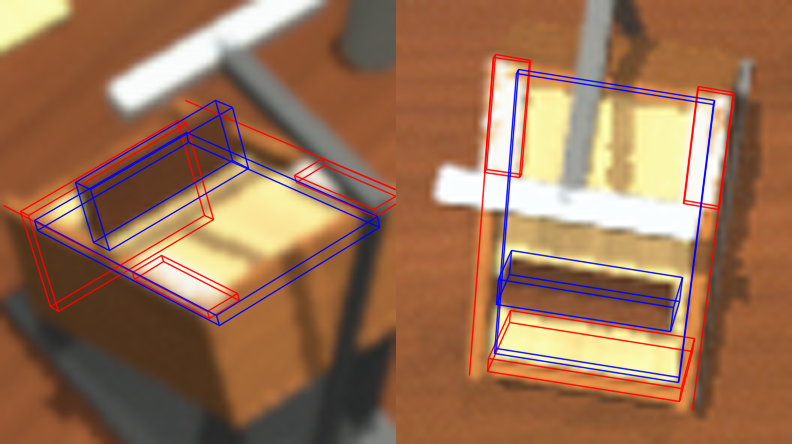

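View pics/ov_rest.png

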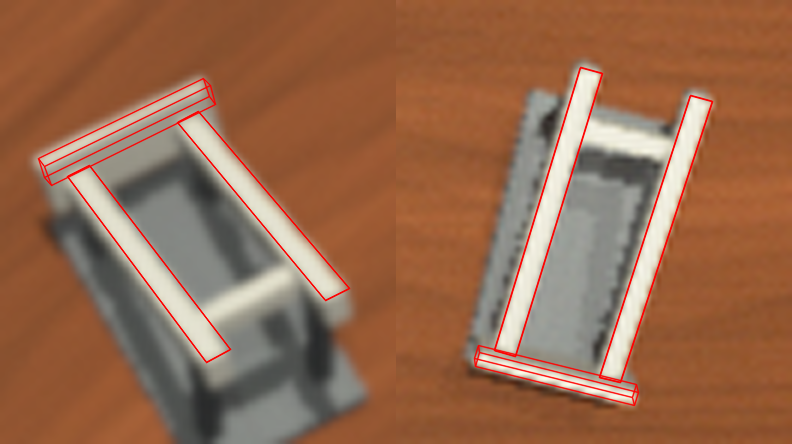

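```bash
cat > plan.py <<'E'
from h import *
C=frame(652.5,164,115,-10.2,30);Q=frame(629,-155.5,85,-15.4,24)
def tool(F,lidp,sgn,z,x=-25,y=0,pitch=0):
    """TCP at point (x,y,z) in lid coords; lidp lid origin in F; pitch>0 raises front"""
    Rl=F[0]@R.from_euler('y',pitch,degrees=True).as_matrix()
    t=F[1]+F[0]@np.array(lidp,float)+Rl@[x,y,z]
    return np.c_[sgn*Rl[:,0],-Rl[:,2],-sgn*Rl[:,1]@np.eye(3)],t
def rel(cur,tgt):
    d=cur[0].T@(tgt[1]-cur[1]);r=R.from_matrix(cur[0].T@tgt[0]).as_rotvec(degrees=True)
    return np.round(d/25,2),np.round(r,1)
def state(robot):
    s=robot.get_state();return (R.from_rotvec(s["tcp_rot"]).as_matrix(),s["tcp_pos"]),s
E
python3 - <<'E'
from plan import *
from rig import robot
c,s=state(robot);print(np.round(c[0],3))
for sg in(1,-1):
    t=tool(C,(-1,0,0),sg,100);print(sg,np.linalg.det(t[0]),np.round(t[0],2).tolist(),t[1],rel(c,t))
E
```

```text
[[ 0.371  0.     0.929]
 [-0.929 -0.     0.371]
 [ 0.    -1.    -0.   ]]Traceback (most recent call last):
  File "<stdin>", line 5, in <module>
  File "plan.py", line 9, in rel
    d=cur[0].T@(tgt[1]-cur[1]);r=R.from_matrix(cur[0].T@tgt[0]).as_rotvec(degrees=True)
                                 ~~~~~~~~~~~~~^^^^^^^^^^^^^^^^^
  File "scipy/spatial/transform/_rotation.pyx", line 1143, in scipy.spatial.transform._rotation.Rotation.from_matrix
ValueError: Non-positive determinant (left-handed or null coordinate frame) in rotation matrix 0: [[ 4.58515891e-01  2.64554388e-01  8.48395046e-01]
 [-4.99943583e-01  8.66057964e-01  1.32771846e-04]
 [ 7.34724160e-01  4.24210537e-01 -5.29363607e-01]].
```

```bash
sed -i 's/-sgn\*Rl\[:,1\]@np.eye(3)/sgn*Rl[:,1]/' plan.py
python3 - <<'E'
from plan import *
from rig import robot
c,s=state(robot)
t=tool(C,(-1,0,0),1,150);print(t[1],np.linalg.det(t[0]),rel(c,t))
E
```

```text
[556.52453103 181.2687125  231.90381057] 1.0 (array([-22.48,  -0.03,  23.36]), array([ 15.2, -56.7, -27.4]))
```

Call:
jog_arm --pt "-0.5 0 0.5 0 0 0 0" --pt "-0.95 0 1 0 0 0 0" --pt "-0.95 0 1 0 0 0 0" --pt "-0.95 0 1 0 0 0 0" --pt "-0.95 0 1 0 0 0 0" --pt "-0.95 0 1 0 0 0 0" --pt "-0.95 0 1 0 0 0 0" --pt "-0.95 0 1 0 0 0 0" --pt "-0.95 0 1 0 0 0 0" --pt "-0.95 0 1 0 0 0 0" --pt "-0.95 0 1 0 0 0 0" --pt "-0.95 0 1 0 0 0 0" --pt "-0.95 0 1 0 0 0 0" --pt "-0.95 0 1 0 0 0 0" --pt "-0.95 0 1 0 0 0 0" --pt "-0.95 0 1 0 0 0 0" --pt "-0.95 0 1 0 0 0 0" --pt "-0.95 0 1 0 0 0 0" --pt "-0.95 0 1 0 0 0 0" --pt "-0.95 0 1 0 0 0 0" --grip_force 60

```text
t: 3.7
tcp_pos: [503.7, 55.3, 231.4]
tcp_rot: [-1.365, 0.925, -0.925]
ft_force: [-0.0, 0.1, 0.0]
width: 85.5
```

```bash
cat > st.py <<'E'
from plan import *
from rig import robot
c,s=state(robot);print(s["t"],s["tcp_pos"],s["joint_pos"],s["ft_force"],s["width"])
t=tool(C,(-1,0,0),1,150);print(rel(c,t))
E
python3 st.py
```

```text
3.7 [503.71497372  55.31110687 231.39732564] [-1.49197764e-01 -1.81323961e-01 -1.81280786e-01  1.57041138e+00
 -9.47044127e-05  2.61249855e+00] [-0.01047056  0.09970255  0.01293816] 85.50532416890385
(array([-3.9 , -0.02,  3.83]), array([ 15.2, -56.7, -27.3]))
```

Call:
jog_arm --pt "-0.98 0 0.96 0 0 0 0" --pt "-0.98 0 0.96 0 0 0 0" --pt "-0.98 0 0.96 0 0 0 0" --pt "-0.96 0 0.95 0 0 0 0" --pt "0 0 0 2.53 -9.45 -4.55 0" --pt "0 0 0 2.53 -9.45 -4.55 0" --pt "0 0 0 2.53 -9.45 -4.55 0" --pt "0 0 0 2.53 -9.45 -4.55 0" --pt "0 0 0 2.53 -9.45 -4.55 0" --pt "0 0 0 2.53 -9.45 -4.55 0" --pt "0 0 0 0 0 0 0"

```text
t: 5.08
tcp_pos: [554.6, 180.1, 230.3]
tcp_rot: [-1.573, -0.268, -0.55]
ft_force: [-0.5, -0.1, 0.5]
width: 85.4
```

```bash
python3 st.py
python3 - <<'E'
from h import *
from rig import robot
for n in ("scene","top"):
    p=robot.snapshot(n);cv2.imwrite(f"pics/{n}1.png",p["image"]);np.savez(f"{n}1.npz",**p)
a=cv2.resize(cv2.imread("pics/scene1.png")[100:280,200:400],(400,360));b=cv2.resize(cv2.imread("pics/top1.png")[80:260,120:320],(400,360))
cv2.imwrite("pics/v1.png",np.hstack([a,b]))
E
```

```text
5.075 [554.63440271 180.13706361 230.25213133] [ 0.18298533 -0.56125849 -0.58192134  1.05879808 -0.1769687   1.89208064] [-0.51492976 -0.05506108  0.53993495] 85.41418298513304
(array([ 0.09, -0.02,  0.06]), array([ 0. , -0.3, -0.2]))
```

View pics/v1.png

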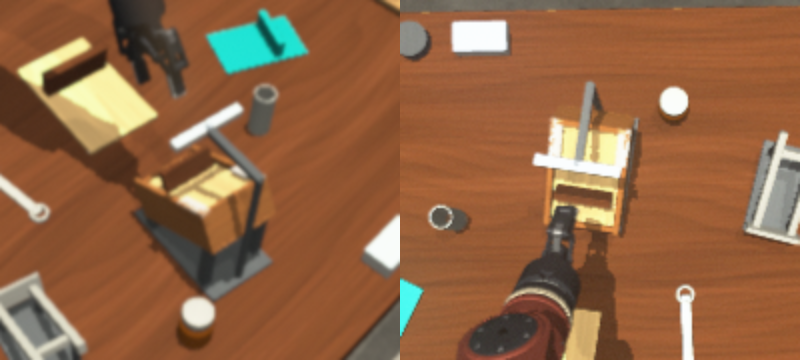

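Call:
jog_arm --pt "0.09 0.9 0.06 0 -0.3 -0.2 0" --pt "0 1 0 0 0 0 0" --pt "0 1 0 0 0 0 0" --pt "0 0.7 0 0 0 0 0" --pt "0 0 0 0 0 0 0"

```text
t: 5.8
tcp_pos: [602.4, 173.0, 153.0]
tcp_rot: [-1.576, -0.272, -0.547]
ft_force: [-0.0, 0.5, -0.3]
width: 85.4
```

```bash
python3 st.py
python3 - <<'E'
from h import *
from rig import robot
for n in ("scene","top"):
    p=robot.snapshot(n);np.savez(f"{n}2.npz",**p);cv2.imwrite(f"pics/{n}2.png",p["image"])
a=cv2.resize(cv2.imread("pics/scene2.png")[135:235,250:350],(400,400));b=cv2.resize(cv2.imread("pics/top2.png")[120:220,160:260],(400,400))
cv2.imwrite("pics/v2.png",np.hstack([a,b]))
E
```

```text
5.8 [602.43801951 172.970138   152.98494924] [ 0.15115756 -0.41353562 -0.61765028  0.86959175 -0.16333272  1.85884221] [-0.00844468  0.5031078  -0.33668848] 85.4174480877711
(array([-0.05, -3.67, -0.01]), array([ 0.1,  0. , -0.1]))
```

View pics/v2.png

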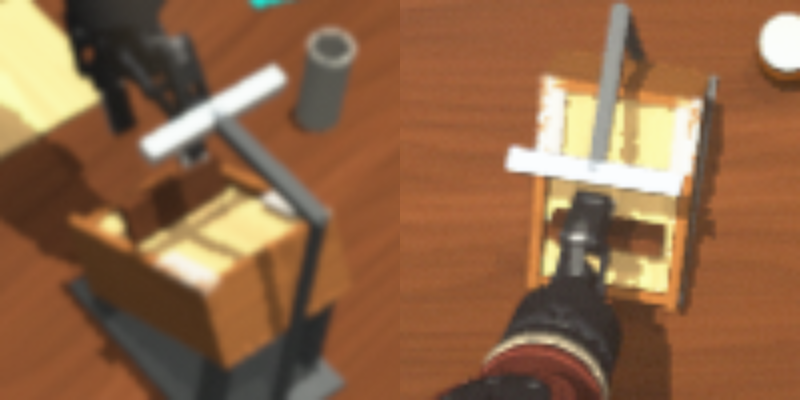

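Call:
jog_arm --pt "-0.05 0.8 0 0 0 0 0" --pt "0 0.7 0 0 0 0 0" --pt "0 0.36 0 0 0 0 0" --pt "0 0 0 0 0 0 0"

```text
t: 6.4
tcp_pos: [624.1, 169.2, 112.8]
tcp_rot: [-1.575, -0.275, -0.548]
ft_force: [0.2, 0.8, -0.6]
width: 85.5
```

```bash
python3 st.py
```

```text
6.4 [624.08591479 169.22299337 112.84185342] [ 0.13704655 -0.3283195  -0.6262796   0.77180676 -0.15634009  1.84468875] [ 0.24863992  0.81771556 -0.5925838 ] 85.54926609382127
(array([-0.  , -5.5 , -0.01]), array([ 0.1,  0.1, -0. ]))
```

Call:
jog_arm --pt "0 0 0 0 0 0 0.5" --pt "0 0 0 0 0 0 0.7" --pt "0 0 0 0 0 0 0.8" --pt "0 0 0 0 0 0 0.9" --pt "0 0 0 0 0 0 1" --grip_force 30

```text
t: 7.02
tcp_pos: [624.3, 169.5, 113.8]
tcp_rot: [-1.575, -0.276, -0.548]
ft_force: [-4.7, 0.2, 4.7]
width: 13.8
```

```bash
python3 st.py
```

```text
7.025 [624.31883064 169.46122223 113.83286909] [ 0.13733596 -0.32969932 -0.62608981  0.77196808 -0.15627839  1.84451794] [-4.6861991   0.15594852  4.70944371] 13.842619723745228
(array([-0.02, -5.47, -0.02]), array([0. , 0.1, 0. ]))
```

Call:
jog_arm --pt "0 0 0 0 0 0 1" --pt "0 0 0 0 0 0 1" --pt "0.015 -0.11 0 0 0 1.5 1" --pt "0.015 -0.11 0 0 0 1.5 1" --pt "0.015 -0.11 0 0 0 1.5 1" --pt "0.015 -0.13 0 0 0 1.5 1" --pt "0 0 0 0 0 0 1" --grip_force 70

```text
t: 7.9
tcp_pos: [621.0, 169.8, 124.8]
tcp_rot: [-1.58, -0.192, -0.467]
ft_force: [-0.2, 0.7, -1.7]
width: 12.9
```

```bash
cat > st2.py <<'E'
from plan import *
from rig import robot
import sys
c,s=state(robot);print(s["t"],s["tcp_pos"],s["ft_force"],s["torque"],s["width"])
# TCP in case frame, pitch
Rl=C[0].T@c[0];print("tcp in case",np.round(C[0].T@(c[1]-C[1]),1),"pitch",np.degrees(np.arctan2(-Rl[2,0],Rl[0,0])))
k=sys.argv[1]
o=[]
for n,w in (("scene",(250,130)),("top",(150,130))):
    p=robot.snapshot(n);np.savez(f"{n}{k}.npz",**p);cv2.imwrite(f"pics/{n}{k}.png",p["image"])
    o.append(cv2.resize(p["image"][w[1]:w[1]+100,w[0]:w[0]+100],(400,400),interpolation=cv2.INTER_CUBIC))
cv2.imwrite(f"pics/v{k}.png",np.hstack(o))
E
python3 st2.py 3
```

```text
7.9 [621.04959611 169.76744719 124.81996319] [-0.20298562  0.71572464 -1.70558302] [ 0.07137952  0.61587743 -0.04799735] 12.932326071728056
tcp in case [-22.8   0.1  24.5] pitch 5.9765056933600285
```

View pics/v3.png

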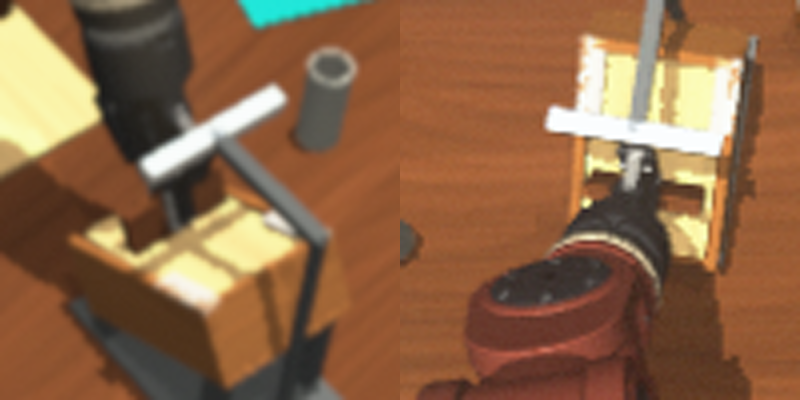

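Call:
jog_arm --pt "-0.3 0.025 0 0 0 0 1" --pt "-0.5 0.03 0 0 0 0 1" --pt "0 0 0 0 0 0 1"

```text
t: 8.38
tcp_pos: [601.3, 173.5, 113.7]
tcp_rot: [-1.58, -0.192, -0.465]
ft_force: [0.3, 0.3, -2.4]
width: 12.9
```

```bash
python3 st2.py 4
```

```text
8.375 [601.32748431 173.472815   113.67123186] [ 0.33430477  0.25016702 -2.43285109] [0.09759078 0.60638284 0.00532269] 12.930932900727637
tcp in case [-45.7   0.3  24.9] pitch 6.074028998568474
```

View pics/v4.png

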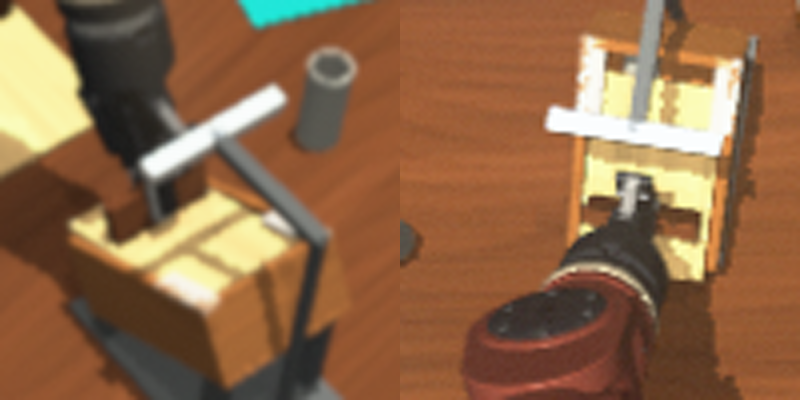

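Call:
jog_arm --pt "-0.6 0.035 0 0 0 0 1" --pt "-0.6 0.035 0 0 0 0 1" --pt "-0.6 0.03 0 0 0 0 1" --pt "-0.2 0.0 0 0 0 0 1" --pt "0 0 0 0 0 0 1"

```text
t: 9.1
tcp_pos: [559.3, 181.1, 92.8]
tcp_rot: [-1.579, -0.193, -0.467]
ft_force: [-0.7, -0.8, -1.4]
width: 12.7
```

```bash
python3 st2.py 5
```

```text
9.1 [559.30394422 181.05123991  92.75359326] [-0.71954253 -0.84132909 -1.36644033] [ 0.10180368  0.49291953 -0.03027262] 12.67685227713245
tcp in case [-93.2   0.3  28.1] pitch 5.935394343378325
```

View pics/v5.png

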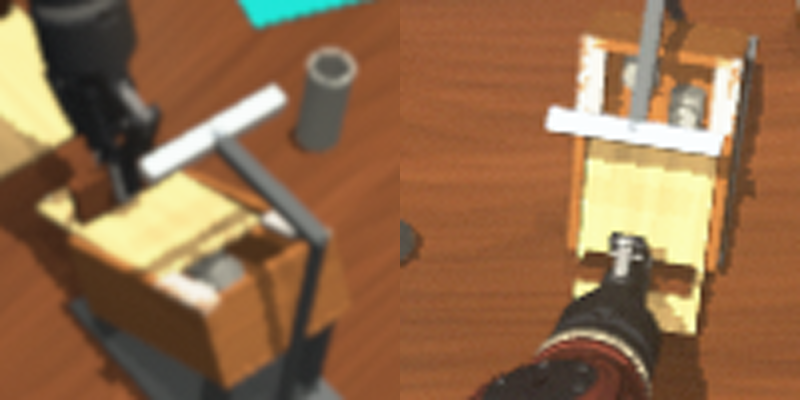

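Call:
jog_arm --pt "0 -0.5 0 0 0 0 1" --pt "0 -1 0 0 0 0 1" --pt "0 -1 0 0 0 0 1" --pt "0 -1 0 0 0 0 1" --pt "0 -0.7 0 0 0 0 1"

```text
t: 9.82
tcp_pos: [517.1, 188.9, 190.7]
tcp_rot: [-1.579, -0.194, -0.469]
ft_force: [0.7, -0.6, -2.2]
width: 13.0
```

```bash
python3 - <<'E'
from plan import *
from rig import robot
c,s=state(robot);print(s["t"],s["tcp_pos"],s["ft_force"],s["joint_pos"])
for h in(0,60):
    t=tool(Q,(0,0,h),1,12.5);print(t[1],rel(c,t))
E
python3 st2.py 6
```

```text
9.825 [517.06693136 188.85210349 190.65022745] [ 0.69308234 -0.61249946 -2.23028653] [ 0.19660577 -0.5529004  -0.61314885  1.1153997  -0.15022072  1.91417505]
[ 602.07971396 -148.08491783   86.25090214] (array([  3.51,   6.16, -12.67]), array([-2.1,  4.8,  0.1]))
[ 578.55173826 -141.6042336   141.0636296 ] (array([  3.52,   3.76, -12.58]), array([-2.1,  4.8,  0.1]))
9.825 [517.06693136 188.85210349 190.65022745] [ 0.69308234 -0.61249946 -2.23028653] [ 0.16418282  0.61774061 -0.02019849] 12.972622266234561
tcp in case [-81.4   0.5 134.4] pitch 5.859519186012183
```

View pics/top6.png

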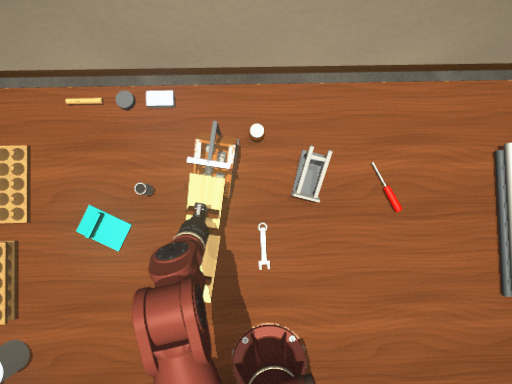

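Call:
jog_arm --pt "0.27 0 -0.6 0 0 0 1" --pt "0.27 0 -1 0 0 0 1" --pt "0.27 0 -1 0 0 0 1" --pt "0.27 0 -1 0 0 0 1" --pt "0.27 0 -1 0 0 0 1" --pt "0.27 0.1 -1 0 0 0 1" --pt "0.27 0.3 -1 0 0 0 1" --pt "0.27 0.4 -1 0 0 0 1" --pt "0.27 0.4 -1 0 0 0 1" --pt "0.27 0.5 -1 0 0 0 1" --pt "0.27 0.5 -1 0 0 0 1" --pt "0.27 0.5 -1 0 0 0 1" --pt "0.28 0.5 -0.98 0 0 0 1" --pt "0 0 0 -1 2.4 0 1" --pt "0 0 0 -1 2.4 0 1" --pt "0 0 0 0 0 0 1"

```text
t: 11.92
tcp_pos: [572.5, -140.7, 150.4]
tcp_rot: [-1.591, -0.12, -0.537]
ft_force: [-0.4, -0.1, -1.3]
width: 12.9
```

```bash
cat > st3.py <<'E'
from plan import *
from rig import robot
import sys
k=sys.argv[1];h=float(sys.argv[2])
c,s=state(robot);print(s["t"],s["tcp_pos"],s["ft_force"],s["torque"],s["width"])
print("tcp in rest",np.round(Q[0].T@(c[1]-Q[1]),1),rel(c,tool(Q,(0,0,h),1,12.5)))
# lid frame implied
Rl=np.c_[c[0][:,0],c[0][:,2],-c[0][:,1]];lt=c[1]-Rl@[-25,0,12.5]
o=[]
for n in ("scene","top"):
    p=robot.snapshot(n);np.savez(f"{n}{k}.npz",**p)
    cc=proj(p,Q[1])[0]
    crop(p,cc,(80,80),5,[],"a.png");crop(p,cc,(80,80),5,[((Rl,lt),LID,(255,0,0)),(Q,rest_lines(),(0,0,255))],"b.png")
    o.append(np.hstack([cv2.imread("a.png"),cv2.imread("b.png")]))
cv2.imwrite(f"pics/v{k}.png",cv2.resize(np.vstack(o),(600,600)))
E
python3 st3.py 7 60
```

```text
11.925 [ 572.45879889 -140.69863636  150.38086434] [-0.35288756 -0.08316995 -1.34444679] [0.17986737 0.53149253 0.0509587 ] 12.910858491262498
tcp in rest [-26.8  -0.7  83.5] (array([0.07, 0.44, 0.03]), array([-0.1,  0. , -0. ]))
```

View pics/v7.png

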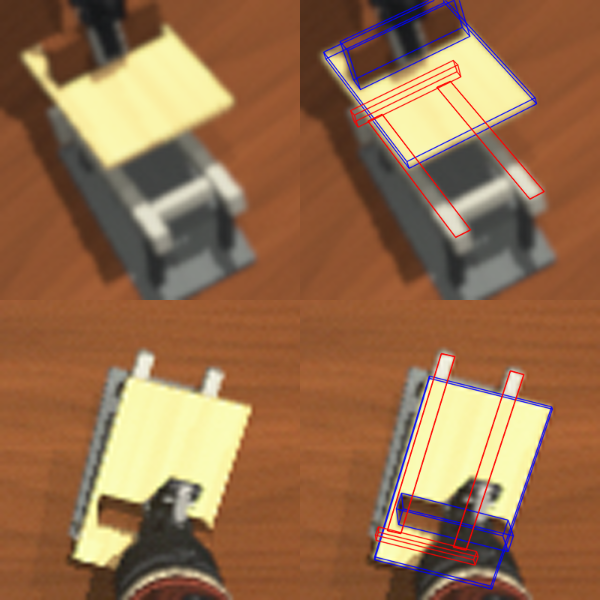

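```bash
cat > lidfit.py <<'E'
from plan import *
from scipy.optimize import minimize,least_squares
import sys
from rig import robot
def fit(k,c,verbose=1):
    Rl=np.c_[c[0][:,0],c[0][:,2],-c[0][:,1]];lt=c[1]-Rl@[-25,0,12.5]
    E=[]  # edges: for each of the lid outline edges, find subpixel gradient crossings along normal
    obs=[]
    for n in("scene","top"):
        p=load(n+k);im=p["image"].astype(float);g=im[:,:,1]+im[:,:,2]*0.2-0*im[:,:,0]
        g=cv2.GaussianBlur(g,(0,0),.7)
        edges=[((80,-50,6),(80,50,6)),((80,50,6),(-80,50,6)),((80,-50,6),(-80,-50,6)),((-80,-50,6),(-80,50,6))]
        for e,(a,b) in enumerate(edges):
            for u in np.linspace(.05,.95,19):
                P=np.array(a)*(1-u)+np.array(b)*u
                w=Rl@P+lt;q=proj(p,w)[0]
                P2=P+np.array([3*np.sign(P[0]) if e in(0,3) else 0,3*np.sign(P[1]) if e in(1,2) else 0,0])
                q2=proj(p,Rl@P2+lt)[0];nn=(q2-q)/np.linalg.norm(q2-q)
                ss=np.arange(-4,4.01,.1);pts=(q+ss[:,None]*nn).astype(np.float32)
                v=cv2.remap(g.astype(np.float32),pts[:,:1],pts[:,1:],cv2.INTER_CUBIC).ravel()
                ins,out=np.median(v[:12]),np.median(v[-12:])
                if ins<150 or ins-out<60: continue
                d=np.gradient(v);i=np.argmin(d)
                if i<8 or i>len(v)-9: continue
                obs.append((n,e,p,P,nn,q+ss[i]*nn))
    def res(x):
        F=Rl@R.from_euler('xyz',[x[5] ,x[4],x[3]],degrees=True).as_matrix()
        return np.array([(proj(p,F@P+lt+Rl@x[:3])[0]-qq)@nn for n,e,p,P,nn,qq in obs])
    s=least_squares(lambda x:np.r_[res(x),0.3*x[4:]],np.zeros(6),loss='soft_l1',f_scale=.4)
    r=res(s.x)
    if verbose:
        for n in("scene","top"):
            for e in range(4):
                m=[i for i,o in enumerate(obs) if o[0]==n and o[1]==e]
                if m: print(n,e,len(m),"pre",np.round(np.median(res(np.zeros(6))[m]),2),"post",np.round(np.median(r[m]),2))
        print("lid offset in tool-lid axes mm, yaw,pitch,roll:",np.round(s.x,2))
    F=Rl@R.from_euler('xyz',[s.x[5],s.x[4],s.x[3]],degrees=True).as_matrix();t=lt+Rl@s.x[:3]
    return F,t
if __name__=="__main__":
    c,_=state(robot)
    F,t=fit(sys.argv[1],c)
    print("lid in rest",np.round(Q[0].T@(t-Q[1]),1),np.round(R.from_matrix(Q[0].T@F).as_euler('xyz',degrees=True),2))
E
python3 lidfit.py 7
```

```text
scene 0 19 pre -1.6 post 0.1
scene 1 12 pre 0.5 post -0.15
scene 2 15 pre -1.2 post -0.65
scene 3 2 pre 0.2 post -1.11
top 0 15 pre -0.5 post -0.15
top 1 16 pre -0.5 post -0.52
top 2 12 pre 0.3 post 0.09
top 3 10 pre 0.4 post -0.06
lid offset in tool-lid axes mm, yaw,pitch,roll: [-0.52 -0.81 -6.1   0.14  0.59 -0.  ]
lid in rest [-2.  -1.5 65.2] [0.1  0.61 0.23]
```

```bash
python3 - <<'E'
s=open('lidfit.py').read()
s=s.replace("        for e,(a,b) in enumerate(edges):\n","        for e,(a,b) in enumerate(edges):\n            zz=0 if (n,e) in (('scene',0),('scene',2),('top',0),('top',1)) else 6\n            a=(a[0],a[1],zz);b=(b[0],b[1],zz)\n")
open('lidfit.py','w').write(s)
E
python3 lidfit.py 7
```

```text
scene 0 19 pre 0.1 post 0.14
scene 1 12 pre 0.5 post 0.2
scene 2 15 pre -0.6 post -0.32
scene 3 2 pre 0.2 post -1.15
top 0 16 pre -0.15 post -0.24
top 1 16 pre -0.3 post -0.35
top 2 12 pre 0.3 post 0.24
top 3 10 pre 0.4 post 0.05
lid offset in tool-lid axes mm, yaw,pitch,roll: [-0.48 -0.46 -2.95 -0.02 -1.46  0.63]
lid in rest [-2.  -1.2 68.4] [ 0.74 -1.44  0.06]
```

```bash
cat > restfit.py <<'E'
from plan import *
from scipy.optimize import least_squares
ED={"scene":[((-70,36,0),(75,36,0),(0,3,0)),((-70,-24,0),(40,-24,0),(0,3,0)),((-89,-42,12),(-89,42,12),(-3,0,0)),((-88,45,12),(-82,45,12),(0,3,0))],
"top":[((-70,-36,0),(75,-36,0),(0,-3,0)),((-70,24,0),(40,24,0),(0,-3,0)),((-89,-42,12),(-89,42,12),(-3,0,0)),((-88,-45,12),(-82,-45,12),(0,-3,0))]}
obs=[]
for n in ED:
    p=load(n+"0");g=p["image"].astype(np.float32);g=cv2.GaussianBlur(g[:,:,0]+.5*g[:,:,1],(0,0),.6)
    for e,(a,b,o) in enumerate(ED[n]):
        for u in np.linspace(0,1,25):
            P=np.array(a)*(1-u)+np.array(b)*u;q=proj(p,Q[0]@P+Q[1])[0];q2=proj(p,Q[0]@(P+o)+Q[1])[0]
            nn=(q2-q)/np.linalg.norm(q2-q);ss=np.arange(-1.8,1.81,.1);pts=(q+ss[:,None]*nn).astype(np.float32)
            v=cv2.remap(g,pts[:,:1],pts[:,1:],cv2.INTER_CUBIC).ravel();d=np.gradient(v);i=np.argmin(d)
            if d[i]>-4 or i<3 or i>len(v)-4: continue
            obs.append((n,e,p,P,nn,q+ss[i]*nn))
def res(x,w=None):
    F=frame(x[0],x[1],x[2],x[3],24);return np.array([(proj(p,F[0]@P+F[1])[0]-qq)@nn for n,e,p,P,nn,qq in obs])
x0=np.array([629,-155.5,85,-15.4])
for views in(("scene","top"),("scene",),("top",)):
  for fz in(0,1):
    m=np.array([o[0] in views for o in obs])
    s=least_squares(lambda x:np.r_[res(x)[m],(100 if not fz else .3)*(x[2]-85)],x0,loss='soft_l1',f_scale=.3)
    print(views,fz,np.round(s.x,2))
    if len(views)==2:
        r=res(s.x)
        for n in ED:
            print(n,[(e,int(k.sum()),round(float(np.median(r[k])),2)) for e in range(4) for k in [np.array([o[0]==n and o[1]==e for o in obs])] if k.any()])
E
python3 restfit.py
```

```text
('scene', 'top') 0 [ 627.93 -155.58   85.    -15.64]
scene [(0, 25, 0.18), (1, 25, 0.35), (2, 25, -0.24), (3, 25, 0.07)]
top [(0, 25, 0.27), (1, 25, 0.22), (2, 25, 0.21), (3, 25, 0.21)]
('scene', 'top') 1 [ 627.74 -155.5    83.8   -15.62]
scene [(0, 25, 0.1), (1, 25, 0.29), (2, 25, -0.36), (3, 25, -0.01)]
top [(0, 25, 0.19), (1, 25, 0.16), (2, 25, 0.29), (3, 25, 0.14)]
('scene',) 0 [ 627.11 -156.08   85.    -15.82]
('scene',) 1 [ 627.23 -156.16   85.24  -15.82]
('top',) 0 [ 628.83 -154.97   85.    -15.53]
('top',) 1 [ 628.83 -154.98   84.98  -15.53]
```

```bash
sed -i 's/Q=frame(629,-155.5,85,-15.4,24)/Q=frame(628,-155.5,85,-15.6,24)/' plan.py; python3 - <<'E'
from plan import *
from rig import robot
c,s=state(robot)
for h in (10,0): print(rel(c,tool(Q,(3,.5,h),1,13)))
E
```

```text
(array([0.15, 2.42, 0.04]), array([-0.2,  0.3, -0. ]))
(array([0.15, 2.82, 0.04]), array([-0.2,  0.3, -0. ]))
```

Call:
jog_arm --pt "0.15 0.5 0.04 -0.2 0.3 0 1" --pt "0 0.8 0 0 0 0 1" --pt "0 0.7 0 0 0 0 1" --pt "0 0.4 0 0 0 0 1" --pt "0 0 0 0 0 0 1"

```text
t: 12.65
tcp_pos: [599.5, -147.1, 96.9]
tcp_rot: [-1.592, -0.115, -0.541]
ft_force: [0.2, 0.7, -2.1]
width: 13.0
```

```bash
python3 st3.py 8 0; python3 lidfit.py 8
```

```text
12.65 [ 599.46441759 -147.09678085   96.87246675] [ 0.18799141  0.65075851 -2.14999184] [ 0.21137034  0.60518374 -0.04260441] 12.968436645996652
tcp in rest [-22.3   0.4  22.9] (array([-0.11,  0.42, -0.02]), array([ 0. , -0.1, -0.1]))
scene 0 19 pre 0.3 post 0.21
scene 1 12 pre 0.55 post 0.22
scene 2 15 pre -0.6 post -0.35
scene 3 2 pre -0.45 post -0.48
top 0 19 pre -0.1 post -0.38
top 1 16 pre -0.3 post -0.38
top 2 12 pre 0.35 post 0.42
top 3 6 pre -2.8 post -2.68
lid offset in tool-lid axes mm, yaw,pitch,roll: [-1.09 -0.54 -1.38  0.05 -0.14 -0.65]
lid in rest [ 2.8 -0.3 10.4] [-0.69 -0.19 -0.03]
```

View pics/v8.png

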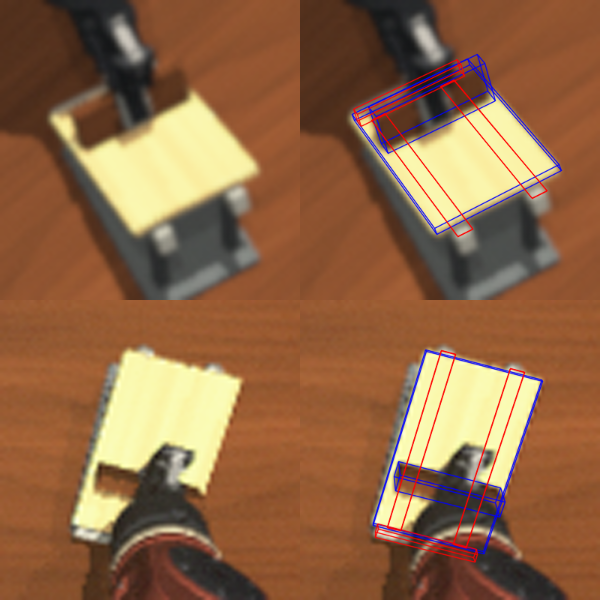

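Call:
jog_arm --pt "0 0.16 0 0 0 0 1" --pt "0 0.08 0 0 0 0 1" --pt "0 0.04 0 0 0 0 1" --pt "0 0 0 0 0 0 1"

```text
t: 13.25
tcp_pos: [602.5, -148.1, 91.7]
tcp_rot: [-1.593, -0.116, -0.543]
ft_force: [-0.1, -0.2, -2.3]
width: 13.1
```

Call:
jog_arm --pt "0 0.04 0 0 0 0 1" --pt "0 0.04 0 0 0 0 1" --pt "0 0 0 0 0 0 1"

```text
t: 13.62
tcp_pos: [603.3, -148.3, 89.8]
tcp_rot: [-1.593, -0.116, -0.542]
ft_force: [0.3, -0.5, -2.2]
width: 13.2
```

Call:
jog_arm --pt "0 0.04 0 0 0 0 1" --pt "0 0 0 0 0 0 1"

```text
t: 13.88
tcp_pos: [603.7, -148.5, 88.9]
tcp_rot: [-1.593, -0.116, -0.542]
ft_force: [-0.2, 0.5, -1.9]
width: 12.7
```

Call:
jog_arm --pt "0 0.03 0 0 0 0 1" --pt "0 0 0 0 0 0 1"

```text
t: 14.12
tcp_pos: [604.0, -148.5, 88.3]
tcp_rot: [-1.593, -0.116, -0.542]
ft_force: [0.0, -0.8, -2.0]
width: 13.1
```

Call:
jog_arm --pt "0 0.03 0 0 0 0 1" --pt "0 0 0 0 0 0 1"

```text
t: 14.38
tcp_pos: [604.3, -148.6, 87.9]
tcp_rot: [-1.593, -0.116, -0.543]
ft_force: [-4.9, 0.7, 2.9]
width: 13.0
```

Call:
jog_arm --pt "0 0.03 0 0 0 0 1" --pt "0 0 0 0 0 0 1"

```text
t: 14.62
tcp_pos: [604.3, -148.7, 87.9]
tcp_rot: [-1.593, -0.116, -0.542]
ft_force: [-14.6, 4.8, 13.1]
width: 13.1
```

```bash
python3 st3.py 9 0; python3 lidfit.py 9
```

```text
14.625 [ 604.32986746 -148.65461036   87.8832909 ] [-14.56173712   4.80618241  13.1068032 ] [0.68172425 2.11671209 0.00348807] 13.124972570320114
tcp in rest [-21.3   0.2  12.7] (array([-0.15,  0.01, -0.01]), array([ 0.1, -0.1,  0. ]))
scene 0 19 pre 0.4 post 0.22
scene 1 12 pre 0.45 post 0.11
scene 2 15 pre -0.6 post -0.37
scene 3 1 pre 0.8 post -1.27
top 0 19 pre -0.1 post -0.23
top 1 16 pre -0.3 post -0.35
top 2 12 pre 0.3 post 0.23
top 3 4 pre 0.85 post 0.14
lid offset in tool-lid axes mm, yaw,pitch,roll: [-0.37 -0.61 -4.26  0.26 -3.13 -0.38]
lid in rest [ 3.3 -0.4 -4.1] [-0.44 -3.13  0.18]
```

Call:
jog_arm --pt "-0.04 -0.03 0 0 0 0 1" --pt "-0.04 0 0 0 0 0 1" --pt "0 0 0 0 0 0 1"

```text
t: 15.1
tcp_pos: [602.9, -148.3, 87.3]
tcp_rot: [-1.593, -0.117, -0.543]
ft_force: [-0.4, 0.5, 1.9]
width: 12.8
```

```bash
cat > q.py <<'E'
from plan import *
from rig import robot
c,s=state(robot);print(s["t"],"tcp in rest",np.round(Q[0].T@(c[1]-Q[1]),2),"F rest",np.round(Q[0].T@s["ft_force"],1),"M",np.round(Q[0].T@s["torque"],2),s["width"])
E
python3 q.py
```

```text
15.1 tcp in rest [-22.92   0.19  12.69] F rest [0.3 0.4 2. ] M [ 0.05  0.4  -0.03] 12.838592126656
```

Call:
jog_arm --pt "-0.04 0 0 0 0 0 1" --pt "-0.04 0 0 0 0 0 1" --pt "0 0 0 0 0 0 1"

```text
t: 15.48
tcp_pos: [601.0, -147.8, 86.4]
tcp_rot: [-1.593, -0.117, -0.543]
ft_force: [-0.7, 0.1, 4.6]
width: 13.3
```

```bash
python3 q.py
```

```text
15.475 tcp in rest [-25.07   0.18  12.68] F rest [ 1.2 -0.1  4.5] M [0.05 0.18 0.01] 13.314126833804714
```

Call:
jog_arm --pt "-0.03 0 0 0 0 0 1" --pt "0 0 0 0 0 0 1"

```text
t: 15.72
tcp_pos: [600.8, -147.6, 86.4]
tcp_rot: [-1.593, -0.118, -0.543]
ft_force: [4.7, -0.7, 2.2]
width: 12.7
```

```bash
python3 q.py
```

```text
15.725 tcp in rest [-25.3    0.27  12.8 ] F rest [5.2 0.6 0.1] M [ 0.27 -0.75  0.14] 12.7231883526963
```

Call:
jog_arm --pt "-0.01 0.03 0 0 0 0 1" --pt "0 0 0 0 0 0 1"

```text
t: 15.98
tcp_pos: [600.9, -147.6, 86.3]
tcp_rot: [-1.593, -0.118, -0.544]
ft_force: [-1.6, 1.7, 10.0]
width: 12.9
```

```bash
python3 q.py; python3 st3.py 10 0; python3 lidfit.py 10
```

```text
15.975 tcp in rest [-25.28   0.28  12.67] F rest [2.3 1.2 9.9] M [0.36 0.08 0.14] 12.907243750799296
15.975 [ 600.87050263 -147.63307642   86.29203058] [-1.56481261  1.6506151   9.99341421] [0.2820919 0.0073687 0.2735014] 12.907243750799296
tcp in rest [-25.3   0.3  12.7] (array([ 0.01,  0.01, -0.01]), array([ 0. , -0.1,  0.1]))
scene 0 19 pre 0.1 post 0.2
scene 1 12 pre 0.2 post 0.05
scene 2 16 pre -0.6 post -0.34
scene 3 1 pre 0.4 post -0.46
top 0 19 pre -0.3 post -0.35
top 1 16 pre -0.25 post -0.29
top 2 12 pre 0.4 post 0.38
top 3 6 pre -1.35 post -1.53
lid offset in tool-lid axes mm, yaw,pitch,roll: [-0.27 -0.32 -1.89  0.17 -0.98  0.37]
lid in rest [-0.5 -0.1 -1.7] [ 0.32 -1.1   0.11]
```

View pics/v10.png

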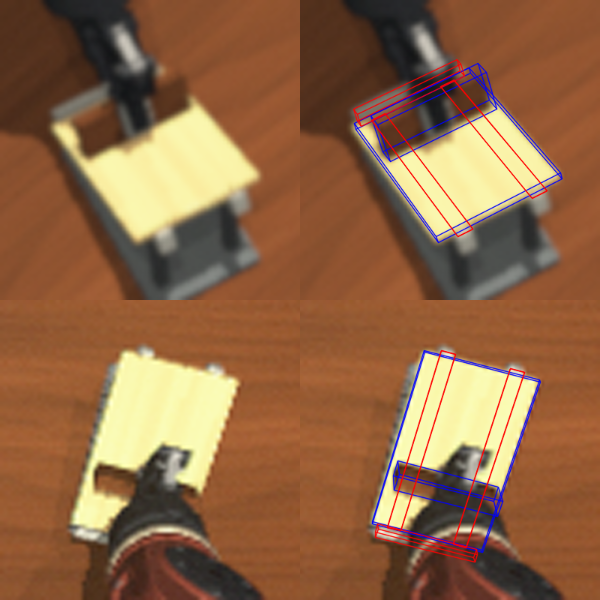

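Call:
jog_arm --pt "0 -0.02 0 0 0 0 1" --pt "0 0 0 0 0 0 0.8" --pt "0 0 0 0 0 0 0.6" --pt "0 0 0 0 0 0 0.5" --pt "0 0 0 0 0 0 0.5" --grip_force 20

```text
t: 16.7
tcp_pos: [599.6, -147.3, 84.8]
tcp_rot: [-1.593, -0.115, -0.542]
ft_force: [-0.9, 0.4, -0.5]
width: 42.9
```

```bash
python3 q.py
```

```text
16.7 tcp in rest [-27.04   0.27  11.85] F rest [-1.1  0.2 -0. ] M [-0.06  0.41  0.  ] 42.85243391139095
```

Released with about 14 mm clear on each side of the grip block. Now I retreat square to the lid.

Call:
jog_arm --pt "0.05 -0.3 0 0 0 0 0.5" --pt "0 -0.8 0 0 0 0 0.5" --pt "0 -1 0 0 0 0 0.5" --pt "0 -1 0 0 0 0 0.5" --pt "0 -1 0 0 0 0 0.5" --pt "0 -1 0 0 0 0 0.5" --pt "0 -1 0 0 0 0 0.5" --pt "0 0 0 0 0 0 0.5"

```text
t: 17.7
tcp_pos: [542.0, -131.4, 228.0]
tcp_rot: [-1.594, -0.119, -0.546]
ft_force: [0.5, -1.1, 0.4]
width: 42.4
```

```bash
cp lidfit.py lf2.py; python3 - <<'E'
from plan import *
from rig import robot
from lidfit import fit
c,s=state(robot);print(s["t"],s["tcp_pos"],s["ft_force"])
for n in("scene","top"):
    p=robot.snapshot(n);np.savez(f"{n}11.npz",**p);cv2.imwrite(f"pics/{n}11.png",p["image"])
    if n=="scene": print([(d["score"],d["position"]) for d in robot.mark_of(p,"lid")])
t=tool(Q,(0,0,0),1,12.5)
F,tt=fit("11",t);print("lid in rest",np.round(Q[0].T@(tt-Q[1]),1),np.round(R.from_matrix(Q[0].T@F).as_euler('xyz',degrees=True),2))
o=[]
for n in("scene","top"):
    p=load(n+"11");cc=proj(p,Q[1])[0]
    crop(p,cc,(80,80),5,[],"a.png");crop(p,cc,(80,80),5,[(Q,LID,(255,0,0)),(Q,rest_lines(),(0,0,255))],"b.png")
    o.append(np.hstack([cv2.imread("a.png"),cv2.imread("b.png")]))
cv2.imwrite("pics/v11.png",cv2.resize(np.vstack(o),(600,600)))
E
```

```text
17.7 [ 541.98891177 -131.3555937   228.04817538] [ 0.53403817 -1.14244813  0.35232303]
[(0.81, [626.9, -159.9, 83.4]), (0.75, [466.7, 552.5, -0.0]), (0.74, [327.6, 247.3, -0.8]), (0.18, [571.5, 180.3, 83.8])]
scene 0 19 pre 0.6 post 0.28
scene 1 12 pre 0.2 post 0.23
scene 2 16 pre -0.4 post -0.58
top 0 19 pre -0.1 post -0.88
top 1 16 pre -0.4 post -0.43
top 2 12 pre 0.35 post 0.43
top 3 12 pre -2.85 post -1.41
lid offset in tool-lid axes mm, yaw,pitch,roll: [-2.64  0.12  3.38 -0.03  3.43  0.33]
lid in rest [-2.6  0.1  3.4] [ 0.33  3.43 -0.03]
```

View pics/v11.png

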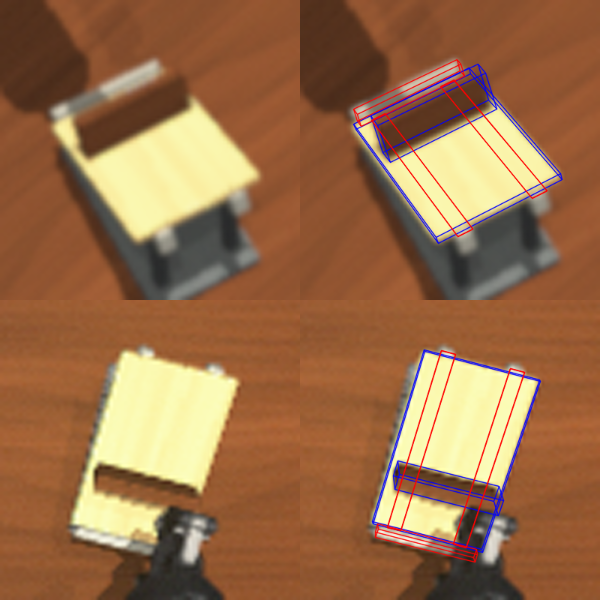

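View pics/scene11.png

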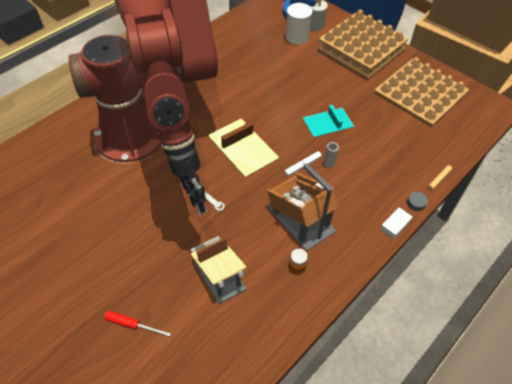

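```bash
python3 -c "
from rig import robot
print(robot.finish_job(), robot.get_state()['t'])"
```

```text
the job is handed in; nothing more can be done
the job is handed in; nothing more can be done
```

The lid is off the case and lying on the rest, grip side up and let go. I handed the job in at about 18 s.

**What I did:**
- I gripped the lid by its block, with the hand square to the lid so it cleared the bench light.
- I raised the lid's lower end by 6° and slid it down about 70 mm over the lip, until its rear edge was out of the grooves. Then I lifted it away.
- On the rest I lowered it until it touched, slid it down until it met the ledge (about 5 N), opened the fingers and backed straight off.

**Last checks:**
- **Position:** both views match a lid drawn in the home position, with edges off by about 0.6 px (under 2 mm) or less, except the front edge in the top view. Just before release I measured it within 0.5 mm along the slope, 0.1 mm of centre and 0.1° of square.
- **Other objects:** the wrench, jar, tube and screwdriver look unmoved in the scene picture.
- **Forces:** the highest wrist force I read was about 20 N.

**One check disagreed:** the automatic edge fit after release gave the lid 3.4° of pitch and 2.6 mm of downslope offset. I think it took the bright ledge for the lid's front edge, because the top-view front edge was its only poor match. I set it aside in favour of the drawn-outline comparison and did not run the fit again without that edge.

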